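Release the jammed battery pack with the pin

ROBOT

A 6-joint arm with a two-finger parallel gripper is mounted at the origin on a cart in front of the work surface, level with it; the furniture and walls round the work are solid. World frame = base frame: x ahead of the robot, y to its left, z up, the work surface at z = 0. Lengths are in mm, angles in degrees, forces in N, time in s.
With the tool pointing down it reaches from about 300 to 850 mm from the base axis. Payload 4.2 kg.
Tool frame: the origin (TCP) lies between the finger pads; the fingertips stand ahead of it and the grasp point (between the pads) lies 8 mm behind it (env.tip_reach is the x of the fingertips in the tool frame, in mm); x points along the fingers, y is the direction in which the jaws open and shut, and the axes are right-handed (so a half turn about x gives the same grasp; the last joint's range is limited). The gripper opens to 91 mm and grips with 3 to 60 N. Pads are 32 mm wide; open, the fingers measure 118 mm over their backs; the gripper's body (76 mm by 178 mm) begins 60 mm behind the grasp point.
Start: joints at [76.089, 18.312, 89.639, -0, 72.044, -1.146], TCP at [127.054, 560.805, 197.376] pointing down, gripper open.
Joint ranges: [-177.97, 177.97], [-48.28, 115.42], [12.27, 149.76], [-77.06, 257.06], [2.81, 150.46], [-146.56, 146.56]. Speed limits (degrees/s): [147.25, 147.25, 180, 180, 180, 180].

INTERFACE

Orientations are given as [roll, pitch, yaw] about the fixed x, y, z axes, in that order (R = Rz(yaw) Ry(pitch) Rx(roll)).
In Python, from workcell import env, cams gives the robot as it stands.
- The arm moves only by the tool arm_command, never from a script. Its argument "deltas" is a list of rows, each a list of 3 entries, a list of its own where there are three numbers: the opening, from 0 (shut) to 1 (fully open), then the shift along the world's x, y, z in mm, then the turn about the world's z in rad. A call has 1 to 20 rows; each row is the pose to reach, as a shift and turn from the pose commanded when the call began; what a row does not reach only later rows make up. A row lasts 1/10 s, in which the tool goes at most 50 mm and 8.59 degrees, less where a joint would pass 70% of its speed; a pose out of reach is approached as far as the arm can. A call with a gripper value outside its range is refused whole. The fingers move at their own pace and stop on an object; "grip_force" is the grip in N (left out, the last holds). Time passes only in rows, so rows that repeat a pose let the fingers close. It gives the time, the measured TCP pose, the force and the opening at its end, in the units of the state.
- env.state(): the state, without advancing time (a new reading comes with each control period).
- cams.grab_frame(name): name is "scene" or "top" or "wrist"; returns a dict with "img" (420x560x3 uint8, red, green, blue), "K" (3x3 intrinsics, pixels), "rvec" (rotation vector, rad) and "tvec" (3), from world to camera coordinates, as OpenCV has them. Camera axes: x right, y down, z forward; pixel columns grow to the right and rows downward; lengths in mm; the calibration is good to about 2 mm. A picture is of the moment at which its call begins. There is no depth.
- env.job_done(): hands the job in, once; it reports no verdict.
Trained networks look in a picture, given as the dict that the camera call returned (one of the last four; its "shot" number tells which), for a name from the list of things; names that differ only in an ending like _2 or _b are one class to them, and where a whole thing is asked for, a point or a joint stands for the part that bears it (a point fixed in the world has none). Each returns a list of dicts, best first, with "conf" (0 to 1); they miss things now and then, are a little off and sometimes report something else, mostly with a low value. They report only what shows in the picture. A call takes as long as a camera call.
- cams.silhouettes(picture, name): "region" (420x560 bool, what is visible of it) and "centre" ([column, row] in pixels, amid what is visible of it).
The state is a dict: "time_s": time; "qpos": joint angles; "qvel": joint speeds; "effort": joint torques, N m; "ee_pos": TCP position; "ee_rot": TCP orientation; "force": force on the tool from outside, world axes, zero at the start; "torque": the same for the moment, N m; "gripper_width": finger opening in mm.
Only numpy, scipy, OpenCV 4.12 (cv2) and the standard library are available. Lean on these libraries where they do the work, as an engineer would, in place of code of your own. Each camera call takes 0.05 s, during which the arm holds its last target.

TASK

The battery pack is latched in its charging cradle and the release button is gone: take the release pin out of its wooden stand, push its tip through the narrow slot in the cradle's top and feel along the slot for the hidden latch tab. Press the tab gently until the pack pops up and stays up in its bay, then put the pin back in its stand, fully home. Be gentle with the cradle and leave the things around it where they are.

Things in the scene. Friction and masses are not known exactly. Their poses are not given: they have to be found in the camera images.
- cradle: Grey charging cradle fixed to the bench, 120 x 144 x 75 mm (x, y, z), origin at the centre of its underside; its -x side (small dark panel, three lights) faces the robot, give or take its yaw. Its rear half is the open bay with the pack, its front half a closed latch chamber with a slot along y in its flat top. The pin must never load the cradle or its latch with more than 25 N.
- slot_mid (a point): Middle of the slot's mouth, on the cradle's top face (z = 75 mm), 34 mm in front of the cradle's middle; the slot is 10.5 mm wide along this point's x axis and 104 mm long along its y axis (same axes as the cradle).
- tab_level (a point): Point 20 mm below slot_mid, at the height of the hidden latch tab's crest. The tab itself is a rounded steel ridge, 8 mm wide along y and reaching across the whole slot width; its middle lies at an unknown place along the slot, anywhere within 44 mm either side of this point. It cannot be seen and must be felt with the pin's tip; it does not shift sideways.
- chamber_floor (a point): Point 40 mm below slot_mid, on the chamber's hard floor: beside the tab a rod passes freely down to it. The tab moves straight down against a spring: about 3.5 N to start, 5 to 10 N when the latch lets go after 4 to 7 mm; it meets a hard stop at 12 mm and springs back up when let go.
- pack: Black battery pack, 48 x 80 x 85 mm, 0.2 kg, upright in the bay, origin at the centre of its underside. Latched, its origin is 16 to 17 mm above the cradle's origin and its top stands 26 mm above the cradle's top; when the latch lets go a spring lifts it 14 mm, and it stays up by itself.
- release_pin: Release pin of 60 g, 111 mm long, standing upright in its stand: round steel shaft 7 mm across and 60 mm long, then a collar 22 mm across and 5 mm thick, then a square wooden handle 16 x 16 mm, 46 mm long (65 to 111 mm above the tip). Origin at the middle of the shaft's tip; z points from the tip to the handle.
- pin_tip (a point): The middle of the release pin's tip (the same point as its origin).
- pin_stand: Fixed block of light wood, 70 x 56 x 66 mm, origin at the centre of its underside, with one upright hole of 10 mm diameter through its middle, its mouth countersunk to 18 mm. With the pin fully home its collar rests on the block's top, its tip 6 mm above the stand's origin.
- charger_brick: Black power brick, 50 x 95 x 30 mm, loose, a bystander; origin at the centre of its underside.
- jar_08: Jar with a white screw cap, 52 mm across, 66 mm high, loose, a bystander; origin at the centre of its underside.
- tape_cream: Roll of cream tape lying flat, 87 mm across, 19 mm high, loose, a bystander; origin at the centre of its underside.

How it is judged:
By the outcome, as a careful person would: the job done as asked, in the order asked, and still so for the second after the job is handed in, with the robot touching nothing.
It also fails if it takes over 61 s, if anything falls off the work surface, if the arm or the gripper's body presses on something with over 40 N, if the wrist force passes 120 N, or if a joint passes its speed limit or range.

## Working session

There is one attempt and no reset: what is moved stays moved. The work goes in short steps, Python scripts to look and compute and a tool call to move; the robot and the scene stay as the last step left them, time stands still between calls to the robot, and variables do not carry over. Pictures are saved under pics/ and viewed, and the job is handed in when it is done.

Besides the shell and the picture viewer there is one more tool, called after ">>>" by a JSON object that holds its "name" and its "arguments". arm_command: Moves the arm, as the interface text tells. Its arguments: {"type":"object","properties":{"deltas":{"type":"array","items":{"type":"array"}},"grip_force":{"type":"number"}},"required":["deltas"]}

```bash
ls; mkdir -p pics; python3 - <<'E'
from workcell import env,cams
import cv2,pickle
print(env.state(), env.tip_reach)
d={}
for n in ["scene","top","wrist"]:
    f=cams.grab_frame(n); d[n]=f
    cv2.imwrite(f"pics/a_{n}.png",f["img"][:,:,::-1])
    print(n,f["K"].tolist(),f["rvec"],f["tvec"])
    for o in ["cradle","pack","release_pin","pin_stand","charger_brick","jar_08","tape_cream"]:
        r=cams.silhouettes(f,o)
        print(o,[(round(q["conf"],2),[round(float(c)) for c in q["centre"]],int(q["region"].sum())) for q in r[:3]])
        d[n+o]=r[:2]
pickle.dump(d,open("a.pkl","wb"))
E
```

```text
pics
{'time_s': 0.0, 'qpos': array([ 7.60872974e+01,  1.83546287e+01,  8.97069202e+01,  1.70565862e-03,
        7.20427073e+01, -1.14606266e+00]), 'qvel': array([ 0.04223856,  0.02925538,  0.00049117, -0.05026875, -0.05179452,
       -0.02393325]), 'effort': array([-4.44560046e-04, -4.12471139e+01, -2.31980360e+01,  7.26084178e-02,
        4.57628758e-02, -1.62948372e-04]), 'ee_pos': array([126.92731024, 560.27210654, 196.48686743]), 'ee_rot': array([ -92.03717487,   89.89573116, -104.8043422 ]), 'force': array([-0.58315226, -0.30656727, -0.27912133]), 'torque': array([-0.00079838, -0.0246556 ,  0.02428014]), 'gripper_width': 91.22268640521946} 11.0
scene [[491.0517339481929, 0.0, 285.041814467732], [0.0, 491.0517339481929, 206.4566057408631], [0.0, 0.0, 1.0]] [ 2.41195306 -0.64327741  0.19820225] [-481.37973813  262.58419962 1284.3153833 ]
cradle [(0.62, [269, 205], 2017), (0.62, [251, 274], 684)]
pack [(0.79, [276, 187], 555)]
release_pin [(0.47, [342, 300], 118)]
pin_stand [(0.95, [339, 313], 867)]
charger_brick [(0.67, [251, 273], 678), (0.37, [276, 187], 532)]
jar_08 [(0.97, [364, 227], 444)]
tape_cream [(0.88, [233, 154], 290)]
top [[442.52911128932016, 0.0, 285.08951167131016], [0.0, 442.52911128932016, 218.8418023485861], [0.0, 0.0, 1.0]] [ 2.12882383 -2.09412199  0.19007964] [ -15.23211283  560.03156651 1057.35180404]
cradle [(0.74, [262, 235], 2201)]
pack [(0.95, [258, 216], 674), (0.61, [176, 222], 411)]
release_pin []
pin_stand [(0.94, [409, 231], 867)]
charger_brick [(0.77, [325, 289], 775)]
jar_08 [(0.84, [353, 164], 409)]
tape_cream [(0.66, [177, 222], 462)]
wrist [[344.6347845236749, 0.0, 279.0967707560026], [0.0, 344.6347845236749, 207.6714070878941], [0.0, 0.0, 1.0]] [-2.28836513 -1.82928389 -0.23900473] [-576.37861655  -29.60934195  390.17644385]
cradle []
pack []
release_pin []
pin_stand []
charger_brick []
jar_08 []
tape_cream []
```

View pics/a_scene.png

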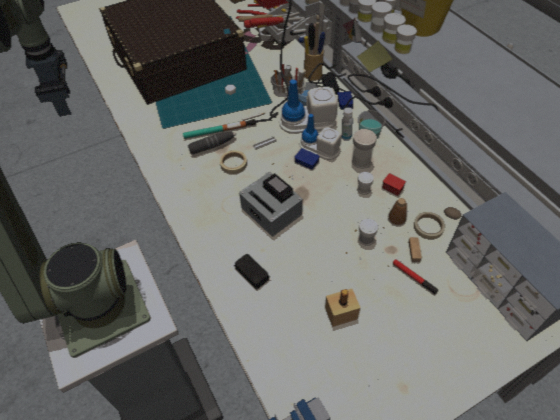

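View pics/a_top.png

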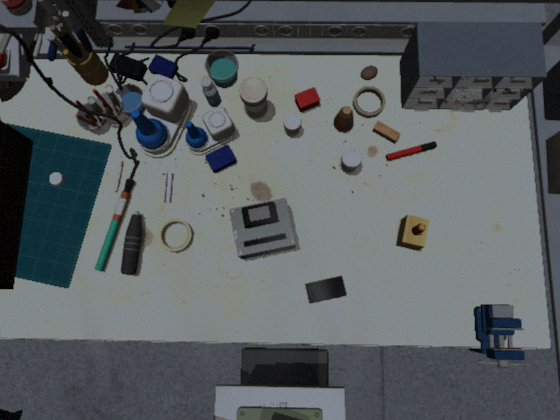

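View pics/a_wrist.png

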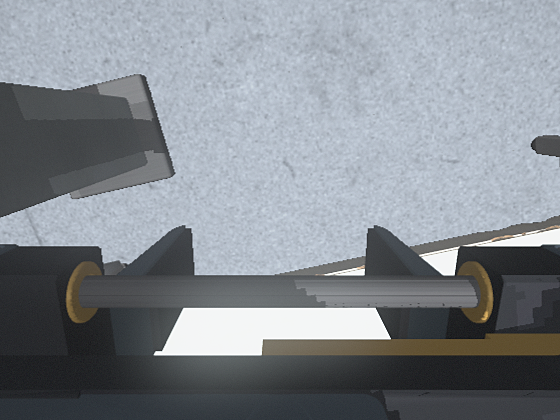

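```bash
cat > h.py <<'E'
import numpy as np,cv2
def proj(f,P):
    P=np.atleast_2d(np.asarray(P,float))
    return cv2.projectPoints(P,np.array(f["rvec"],float),np.array(f["tvec"],float),np.array(f["K"],float),None)[0][:,0]
def ray(f,uv):
    R=cv2.Rodrigues(np.array(f["rvec"],float))[0];t=np.array(f["tvec"],float).ravel()
    d=R.T@np.linalg.inv(f["K"])@np.array([uv[0],uv[1],1.]);return -R.T@t,d/np.linalg.norm(d)
def atz(f,uv,z):
    c,d=ray(f,uv);return c+d*(z-c[2])/d[2]
def tri(obs):
    A=np.zeros((3,3));b=np.zeros(3)
    for f,uv in obs:
        c,d=ray(f,uv);M=np.eye(3)-np.outer(d,d);A+=M;b+=M@c
    X=np.linalg.solve(A,b)
    return X,[np.linalg.norm(proj(f,X)[0]-uv) for f,uv in obs]
def box(x,y,yaw,sx,sy,z0,z1):
    c,s=np.cos(np.radians(yaw)),np.sin(np.radians(yaw))
    return np.array([[x+c*a*sx/2-s*b*sy/2,y+s*a*sx/2+c*b*sy/2,z] for z in(z0,z1) for a,b in((-1,-1),(1,-1),(1,1),(-1,1))])
def sil(f,boxes,sc=4):
    m=np.zeros((420*sc,560*sc),np.uint8)
    for B in boxes:
        h=cv2.convexHull(np.round((proj(f,B)+.5)*sc-.5).astype(np.int32));cv2.fillConvexPoly(m,h,1)
    return cv2.resize(m.astype(np.float32),(560,420),interpolation=cv2.INTER_AREA)
def fit(views,boxfn,p0,step):
    from scipy.optimize import minimize
    def cost(p):
        return sum(np.abs(sil(f,boxfn(p))-r).sum()/r.sum() for f,r in views)
    sim=np.vstack([p0]+[np.array(p0)+np.eye(len(p0))[i]*step[i] for i in range(len(p0))])
    o=minimize(cost,p0,method="Nelder-Mead",options=dict(initial_simplex=sim,xatol=.02,fatol=1e-5,maxiter=400));return o.x,o.fun
E
python3 - <<'E'
import pickle,cv2,numpy as np
from h import *
d=pickle.load(open("a.pkl","rb"))
T,S=d["top"],d["scene"]
for o,h in [("pin_stand",33),("charger_brick",15),("jar_08",33),("tape_cream",10),("cradle",40),("pack",70)]:
    print(o,atz(T,d["top"+o][0]["centre"],h).round(1),atz(S,d["scene"+o][0]["centre"],h).round(1))
for n,c in(("top",(262,235)),("top",(413,232)),("scene",(271,203)),("scene",(342,306))):
    u,v=c;im=d[n]["img"][v-40:v+40,u-50:u+50,::-1]
    cv2.imwrite(f"pics/c_{n}{u}.png",cv2.resize(im,None,fx=5,fy=5,interpolation=cv2.INTER_CUBIC))
a=[cv2.imread(f"pics/c_{x}.png") for x in("top262","top413","scene271","scene342")]
g=np.vstack([np.hstack(a[:2]),np.hstack(a[2:])]);cv2.imwrite("pics/c.png",cv2.resize(g,(750,600)))
E
```

```text
pin_stand [ 537.5 -321.6   33. ] [ 518.6 -336.1   33. ]
charger_brick [ 389.7 -109.    15. ] [ 383.4 -115.7   15. ]
jar_08 [ 713.5 -180.3   33. ] [ 724.3 -154.5   33. ]
tape_cream [555.9 277.   10. ] [535.2 313.7  10. ]
cradle [519.8  51.2  40. ] [526.4  48.1  40. ]
pack [563.4  60.9  70. ] [565.1  74.7  70. ]
```

View pics/c.png

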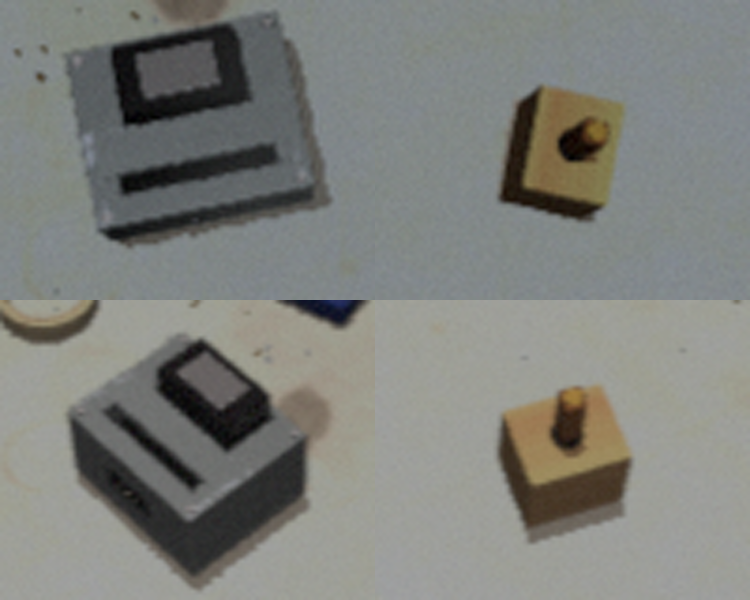

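```bash
python3 - <<'E'
import pickle,cv2,numpy as np
from h import *
d=pickle.load(open("a.pkl","rb"))
T,S=d["top"],d["scene"]
def R(v,o): return d[v+o][0]["region"].astype(np.float32)
# union masks
cr=[(T,np.maximum(R("top","cradle"),R("top","pack"))),(S,np.maximum(R("scene","cradle"),R("scene","pack")))]
def cb(p):
    x,y,w=p;c,s=np.cos(np.radians(w)),np.sin(np.radians(w))
    res=[box(x,y,w,120,144,0,75)]
    ox=p_off
    res.append(box(x+c*ox,y+s*ox,w,48,80,16,101))
    return res
for p_off in(24,28):
  for v in(cr,cr[:1],cr[1:]): print("cradle",p_off,fit(v,cb,[520,50,8],[15,15,8]))
if 1:
  st=[(T,R("top","pin_stand")),(S,R("scene","pin_stand"))]
  for v in(st,st[:1],st[1:]):
   for w in (0,90): print("stand",fit(v,lambda p:[box(p[0],p[1],p[2],70,56,0,66)],[530,-325,w-10],[15,15,8]))
  br=[(T,R("top","charger_brick")),(S,R("scene","charger_brick"))]
  print("brick",fit(br,lambda p:[box(p[0],p[1],p[2],50,95,0,30)],[390,-110,5],[15,15,15]))
E
```

```text
cradle 24 (array([536.54114254,  50.21317831,  12.05374463]), np.float64(0.10908066481351852))
cradle 24 (array([537.12823117,  49.69133557,  11.55000138]), np.float64(0.06278260797262192))
cradle 24 (array([537.69100074,  52.5055756 ,  12.11324213]), np.float64(0.03461126238107681))
cradle 28 (array([537.27885061,  50.56161168,  12.50575159]), np.float64(0.09999345988035202))
cradle 28 (array([537.12823117,  49.69133557,  11.55000138]), np.float64(0.06278260797262192))
cradle 28 (array([537.21673879,  51.76863657,  12.29681042]), np.float64(0.03188328072428703))
stand (array([ 533.88006583, -328.53995822,  -13.06421777]), np.float64(0.36151960492134094))
stand (array([ 533.56657126, -326.39349588,   84.42193498]), np.float64(0.786188006401062))
stand (array([ 535.02028953, -329.97532415,  -11.53010776]), np.float64(0.14114762842655182))
stand (array([ 535.03448271, -329.22090091,   63.92663215]), np.float64(0.3579152226448059))
stand (array([ 534.03112663, -327.51837241,  -10.59558867]), np.float64(0.19795271754264832))
stand (array([ 533.77636784, -327.55425694,   93.42736367]), np.float64(0.33463090658187866))
brick (array([ 389.23295552, -109.57083087,   13.06274842]), np.float64(0.2088283896446228))
```

```bash
python3 - <<'E'
import pickle,numpy as np
from h import *
from scipy.spatial.transform import Rotation as Ro
d=pickle.load(open("a.pkl","rb"));W=d["wrist"]
R=cv2.Rodrigues(W["rvec"])[0];c=-R.T@W["tvec"].ravel()
T=Ro.from_euler("xyz",[-92.037,89.896,-104.804],degrees=True).as_matrix()
print("tool axes cols\n",T.round(3));p=np.array([126.93,560.27,196.49])
print("cam in tool",T.T@(c-p),"cam axes in tool\n",(T.T@R.T).round(3), "cam world",c)
E
```

```text
tool axes cols
 [[-0.     0.221  0.975]
 [-0.002  0.975 -0.221]
 [-1.    -0.002 -0.   ]]
cam in tool [-188.41596711    1.38290321  -71.92535514] cam axes in tool
 [[-0.002 -0.257  0.967]
 [ 1.     0.     0.002]
 [-0.001  0.967  0.257]] cam world [ 57.17585996 577.84391952 384.90778869]
```

>>> {"name": "arm_command", "arguments": {"deltas": [[1, [25, -40, 3], 0], [1, [50, -80, 6], 0], [1, [75, -120, 9], 0], [1, [100, -160, 12], 0], [1, [125, -200, 15], 0], [1, [150, -240, 18], 0], [1, [175, -280, 21], 0], [1, [200, -320, 24], 0], [1, [225, -360, 27], 0], [1, [250, -400, 30], 0], [1, [275, -440, 33], 0], [1, [300, -480, 35], 0], [1, [323, -510, 35], 0], [1, [323, -510, 35], 0], [1, [323, -510, 35], 0]]}}

```text
time_s: 2.7
ee_pos: [450.0, 50.4, 232.2]
ee_rot: [160.2, 89.9, 147.3]
force: [-0.4, 0.1, 0.1]
gripper_width: 91.2
```

```bash
cat > snap.py <<'E'
import sys,pickle,cv2
from workcell import env,cams
def snap(tag,names,cam="wrist"):
    f=cams.grab_frame(cam);cv2.imwrite(f"pics/{tag}.png",f["img"][:,:,::-1]);d={"f":f,"s":env.state()}
    for o in names: d[o]=cams.silhouettes(f,o)[:2];print(o,[(round(q["conf"],2),q["centre"],int(q["region"].sum())) for q in d[o]])
    pickle.dump(d,open(tag+".pkl","wb"));s=d["s"];print(s["time_s"],s["ee_pos"].round(2),s["ee_rot"].round(2),s["force"].round(2),s["qpos"].round(1));return d
if __name__=="__main__": snap(sys.argv[1],sys.argv[3:],sys.argv[2])
E
python3 snap.py w1 wrist cradle pack
```

```text
cradle [(0.85, [289.6, 236.7], 10203)]
pack []
2.75 [449.56  51.08 232.2 ] [159.84  89.94 147.05] [-0.86 -0.51  0.38] [  5.    5.9 100.9   0.   73.3 -72.2]
```

View pics/w1.png

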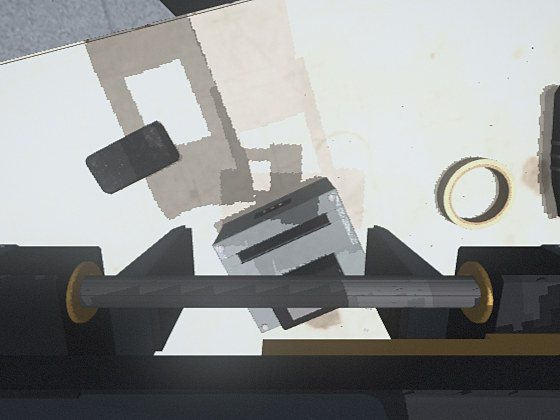

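```bash
python3 - <<'E'
import pickle,cv2,numpy as np
from h import *
d=pickle.load(open("w1.pkl","rb"));f=d["f"];g=cv2.cvtColor(f["img"],cv2.COLOR_RGB2GRAY)
m=np.zeros_like(g);m[205:272,228:340]=1
b=((g<75)&(m>0)).astype(np.uint8)
n,l,s,c=cv2.connectedComponentsWithStats(b)
for i in range(1,n):
    if s[i,4]>100:print(i,s[i],c[i])
cv2.imwrite("pics/w1c.png",cv2.resize(f["img"][170:340,190:390,::-1],None,fx=4,fy=4,interpolation=cv2.INTER_CUBIC)[:600])
for i in range(1,n):
    if s[i,4]>400:
        pts=np.argwhere(l==i)[:,::-1].astype(float)
        P=np.array([atz(f,p,75)[:2] for p in pts]).astype(np.float32)
        r=cv2.minAreaRect(P);print(r,P.mean(0))
print(proj(f,[[537,51,75]]))
def top(x,y,w):
    return box(x,y,w,120,144,75,75)[:4]
print(proj(f,top(537,51,12)).round(0).tolist())
c,s=np.cos(np.radians(12)),np.sin(np.radians(12));print("pred slot",537-34*c,51-34*s)
E
```

```text
1 [254 205  32  14 128] [267.3671875 210.734375 ]
4 [238 214  91  47 955] [283.7947644  237.16020942]
15 [290 253  50  19 500] [320.664 265.016]
((502.779052734375, 43.58548355102539), (13.466066360473633, 102.1124038696289), 12.779923439025879) [501.8523    44.870884]
((536.9758911132812, 71.4118423461914), (53.135162353515625, 20.978260040283203), 77.14593505859375) [541.81213   77.022865]
[[296.20608841 265.96862446]]
[[211.0, 245.0], [260.0, 334.0], [378.0, 286.0], [337.0, 189.0]]
pred slot 503.74298157505064 43.93100251219618
```

View pics/w1c.png

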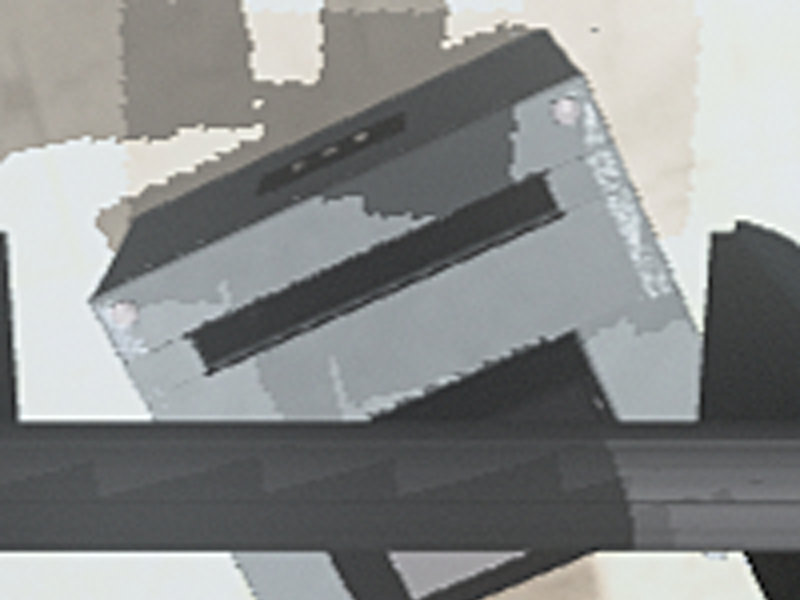

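>>> {"name": "arm_command", "arguments": {"deltas": [[1, [15, -40, 0], 0], [1, [30, -80, 0], 0], [1, [45, -120, 0], 0], [1, [60, -160, 0], 0], [1, [75, -200, 0], 0], [1, [90, -240, 0], 0], [1, [105, -280, 0], 0], [1, [120, -320, 0], 0], [1, [135, -360, 0], 0], [1, [140, -375, 0], 0], [1, [140, -375, 0], 0], [1, [140, -375, 0], 0]]}}

```text
time_s: 4.05
ee_pos: [590.0, -322.4, 232.2]
ee_rot: [132.3, 89.9, 119.6]
force: [0.3, 0.8, -0.6]
gripper_width: 91.4
```

```bash
python3 snap.py w2 wrist release_pin pin_stand; python3 - <<'E'
import pickle,cv2,numpy as np
from h import *
f=pickle.load(open("w1.pkl","rb"))["f"]
c=[atz(f,(190+u/4-.4,170+v/4-.4),75)[:2] for u,v in((190,338),(545,175),(565,213),(208,375))]
c=np.array(c);print(c.round(1),c.mean(0),[np.linalg.norm(c[i]-c[i-1]) for i in range(4)]);a=c[1]+c[2]-c[0]-c[3];print(np.degrees(np.arctan2(a[0],-a[1])))
E
```

```text
release_pin [(0.89, [259.3, 137.9], 435)]
pin_stand [(0.57, [264.9, 124.9], 3543), (0.34, [545.2, 68.6], 3724)]
4.1 [ 590.02 -322.15  232.53] [123.01  89.94 110.35] [ 0.27 -0.06 -0.85] [ -29.6   26.4   71.9    0.    81.7 -107. ]
[[509.4  -7.9]
 [486.   93.5]
 [497.3  96.6]
 [520.9  -5.9]] [503.37971563  44.06440541] [np.float64(11.640378946309383), np.float64(104.06842761784061), np.float64(11.750097928902687), np.float64(105.19610353039558)]
-167.00480545014375
```

View pics/w2.png

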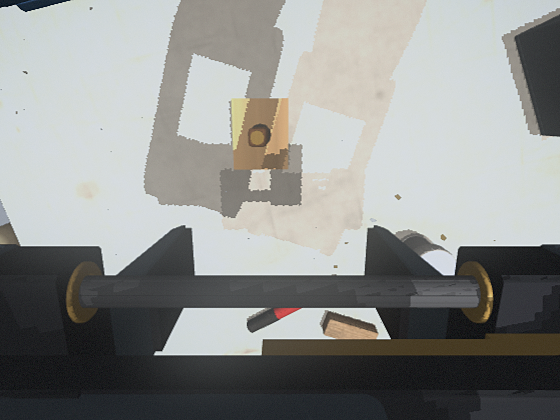

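```bash
python3 - <<'E'
import pickle,cv2,numpy as np
from h import *
f=pickle.load(open("w2.pkl","rb"))["f"]
cv2.imwrite("pics/w2c.png",cv2.resize(f["img"][85:185,215:315,::-1],None,fx=6,fy=6,interpolation=cv2.INTER_CUBIC))
print(proj(f,box(534.5,-329,-11,70,56,66,0)).round(1).tolist())
E
```

```text
[[229.1, 100.5], [233.5, 171.4], [287.7, 169.8], [286.1, 98.8], [236.9, 103.1], [240.4, 163.1], [286.3, 161.7], [284.9, 101.6]]
```

View pics/w2c.png

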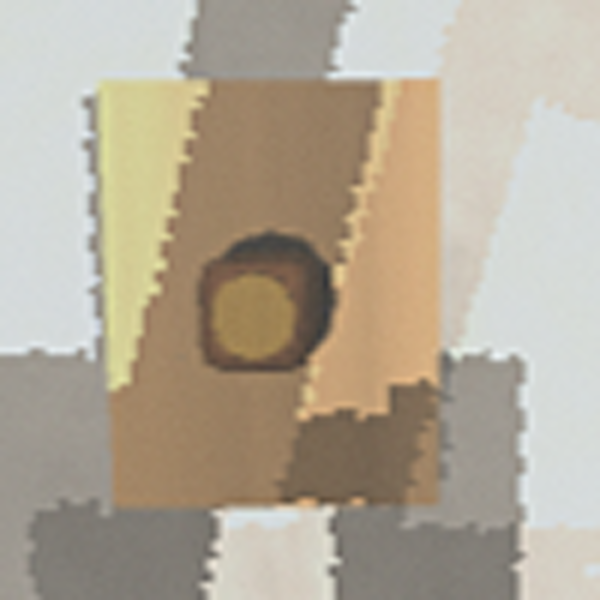

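```bash
python3 - <<'E'
import pickle,cv2,numpy as np
from h import *
f=pickle.load(open("w2.pkl","rb"))["f"]
P=lambda u,v,z:atz(f,(215+u/6-.4,85+v/6-.4),z)[:2]
c=np.array([P(98,80,66),P(442,80,66),P(440,506,66),P(112,508,66)])
print(c.round(1),c.mean(0),[np.linalg.norm(c[i]-c[i-1]).round(1) for i in range(4)])
a=c[2]+c[3]-c[0]-c[1];print(np.degrees(np.arctan2(a[1],a[0])))
print("handle top",P(253,317,117),"collar",P(268,302,71))
d=pickle.load(open("a.pkl","rb"))
# crops in c.png scale 5 then (1000->750) x3.75
up=(413-50+(593-375)/3.75,232-40+132/3.75); sp=(342-50+(572-375)/3.75,306-40+(397-300)/3.75)
print("tri",tri([(d["top"],up),(d["scene"],sp),(f,(215+253/6-.4,85+317/6-.4))]))
E
```

```text
[[ 492.9 -347.4]
 [ 505.2 -292.6]
 [ 573.3 -307.8]
 [ 561.3 -362.9]] [ 533.16576981 -327.6585814 ] [np.float64(70.2), np.float64(56.1), np.float64(69.8), np.float64(56.4)]
-12.632524904626914
handle top [ 533.14295055 -327.89772566] collar [ 533.27032213 -328.28037545]
tri (array([ 533.02742664, -327.82081793,  115.39564031]), [np.float64(0.03557311393763001), np.float64(0.08002492375972782), np.float64(0.31032361205413134)])
```

>>> {"name": "arm_command", "arguments": {"deltas": [[1, [-40, -4, 0], 0], [1, [-56.8, -5.6, -10], 0], [1, [-56.8, -5.6, -50], 0], [1, [-56.8, -5.6, -90], 0], [1, [-56.8, -5.6, -110], 0], [1, [-56.8, -5.6, -120], 0], [1, [-56.8, -5.6, -120], 0], [1, [-56.8, -5.6, -120], 0]], "grip_force": 25}}

```text
time_s: 5.0
ee_pos: [534.2, -329.8, 113.9]
ee_rot: [-18.1, 89.9, -30.8]
force: [-0.3, -0.6, 0.2]
gripper_width: 91.4
```

```bash
python3 snap.py w3 wrist
```

```text
5.05 [ 534.34 -330.09  114.2 ] [-18.4   89.81 -31.13] [-0.19  0.59  0.14] [ -32.8   26.3   89.5    0.    64.  -110. ]
```

View pics/w3.png

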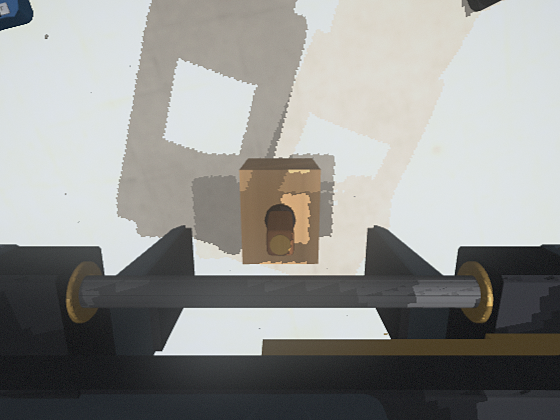

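```bash
python3 - <<'E'
import pickle
from h import *
d=pickle.load(open("w3.pkl","rb"));f=d["f"]
print(proj(f,[[533.1,-327.9,117],d["s"]["ee_pos"],[533.1,-327.9,71]]), atz(f,(279,245),117))
from workcell import env
s=env.state();print(s["ee_pos"],s["ee_rot"])
E
```

```text
[[279.75841749 244.20018092]
 [276.52169472 245.19898592]
 [279.67313484 220.4111733 ]] [ 533.47908671 -328.42813483  117.        ]
[ 534.34251014 -330.09499084  114.19951622] [-18.39588414  89.81016626 -31.13377671]
```

>>> {"name": "arm_command", "arguments": {"deltas": [[1, [0, 0, -12], 0], [1, [0, 0, -22], 0], [1, [0, 0, -28], 0], [1, [0, 0, -28], 0], [0, [0, 0, -28], 0], [0, [0, 0, -28], 0], [0, [0, 0, -28], 0], [0, [0, 0, -28], 0], [0, [0, 0, -28], 0], [0, [0, 0, -28], 0], [0, [0, 0, -28], 0]], "grip_force": 30}}

```text
time_s: 6.15
ee_pos: [533.3, -329.8, 84.4]
ee_rot: [41.3, 90.0, 28.6]
force: [-0.3, -0.4, 0.5]
gripper_width: 38.2
```

```bash
python3 snap.py w4 wrist
```

```text
6.2 [ 533.26 -329.8    84.41] [41.47 90.   28.71] [ 0.04  0.17 -0.06] [ -32.8   27.8   91.6    0.    60.5 -110. ]
```

View pics/w4.png

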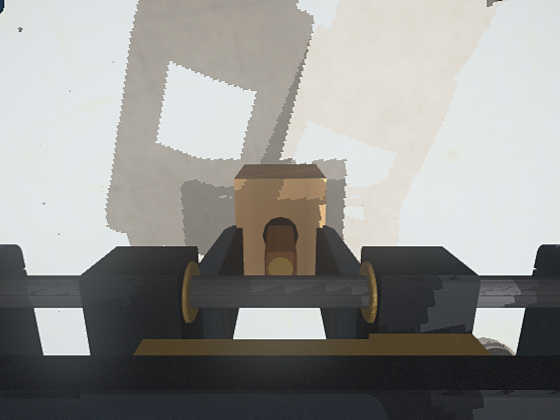

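>>> {"name": "arm_command", "arguments": {"deltas": [[0, [0, 0, 0], 0], [0, [0, 0, 0], 0], [0, [0, 0, 0], 0], [0, [0, 0, 0], 0], [0, [0, 0, 0], 0], [0, [0, 0, 0], 0]]}}

```text
time_s: 6.8
ee_pos: [533.3, -329.8, 84.3]
ee_rot: [102.7, 90.0, 90.0]
force: [0.8, 0.6, -0.7]
gripper_width: 15.9
```

```bash
python3 snap.py w5 wrist
```

```text
6.85 [ 533.22 -329.77   84.35] [122.15  89.99 109.38] [1.09 0.24 0.93] [ -32.8   27.8   91.6    0.    60.5 -110. ]
```

View pics/w5.png

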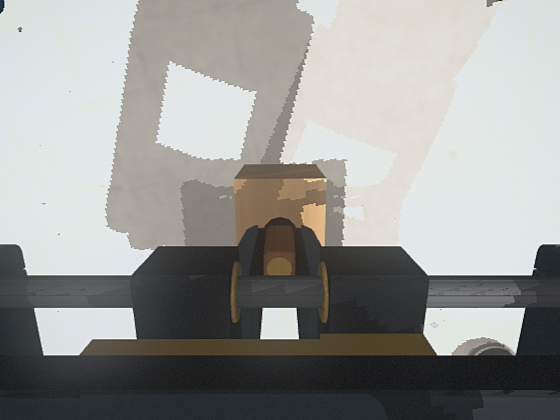

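>>> {"name": "arm_command", "arguments": {"deltas": [[0, [0, 0, 5], 0], [0, [0, 0, 15], 0], [0, [0, 0, 30], 0], [0, [0, 0, 50], 0], [0, [0, 0, 75], 0], [0, [0, 0, 100], 0], [0, [0, 0, 105], 0], [0, [-3, 37, 105], 0], [0, [-6, 77, 105], 0], [0, [-10, 122, 105], 0], [0, [-14, 167, 105], 0], [0, [-18, 212, 105], 0], [0, [-22, 257, 105], 0], [0, [-26, 302, 105], 0], [0, [-28, 342, 105], 0], [0, [-30, 362, 105], 0], [0, [-30, 372, 105], 0], [0, [-30, 372, 105], 0], [0, [-30, 372, 105], 0], [0, [-30, 372, 105], 0]]}}

```text
time_s: 8.85
ee_pos: [503.4, 41.1, 189.2]
ee_rot: [-101.1, 90.0, -114.0]
force: [0.2, -0.7, -0.1]
gripper_width: 15.6
```

```bash
python3 snap.py w6 wrist; python3 snap.py s6 scene;python3 snap.py t6 top; python3 - <<'E'
import cv2,pickle,numpy as np
from h import *
f=pickle.load(open("s6.pkl","rb"))["f"]
cv2.imwrite("pics/s6c.png",cv2.resize(f["img"][130:250,210:350,::-1],None,fx=5,fy=5,interpolation=cv2.INTER_CUBIC))
print(proj(f,[[503.3,42.2,111],[503.3,42.2,171],[503.3,44,75]]))
E
```

```text
8.9 [503.41  41.04 189.28] [ -91.4    89.98 -104.26] [-0.19  0.11 -0.25] [  3.4  12.3  99.2  -0.   68.4 -73.8]
8.95 [503.36  41.17 189.28] [-117.29   89.99 -130.14] [ 1.   -0.07 -0.47] [  3.4  12.3  99.2  -0.   68.4 -73.8]
9.0 [503.36  41.3  189.31] [-134.29   89.99 -147.14] [0.42 0.45 0.25] [  3.4  12.3  99.2  -0.   68.4 -73.8]
[[261.22991967 193.90078742]
 [260.02670118 179.80924304]
 [261.61578065 201.46357799]]
```

View pics/w6.png

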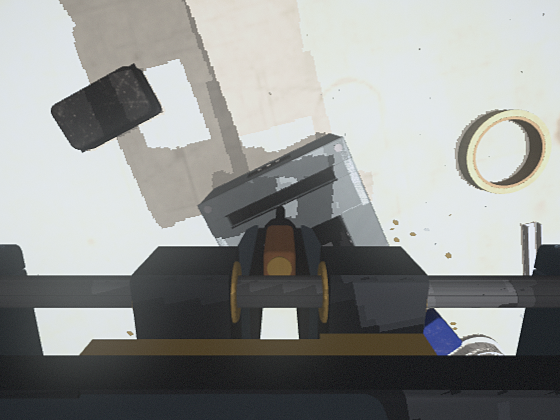

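View pics/s6c.png

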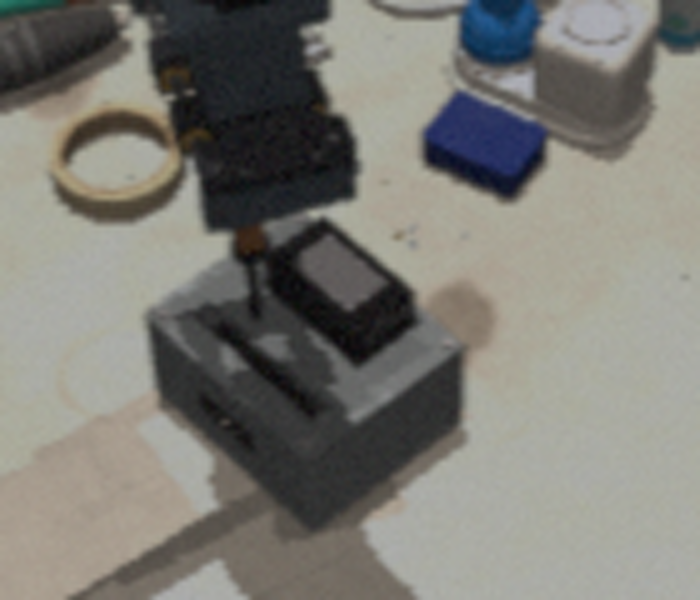

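```bash
python3 - <<'E'
import cv2,pickle,numpy as np
from h import *
f=pickle.load(open("w6.pkl","rb"))["f"]
cv2.imwrite("pics/w6c.png",cv2.resize(f["img"][130:250,200:360,::-1],None,fx=5,fy=5,interpolation=cv2.INTER_CUBIC))
print(proj(f,[[503.4,41.1,111],[503.4,43,111],[503.4,44,75]]))
E
```

```text
[[277.57130302 209.38132004]
 [279.89095816 208.87242068]
 [280.89410116 198.23502741]]
```

View pics/w6c.png

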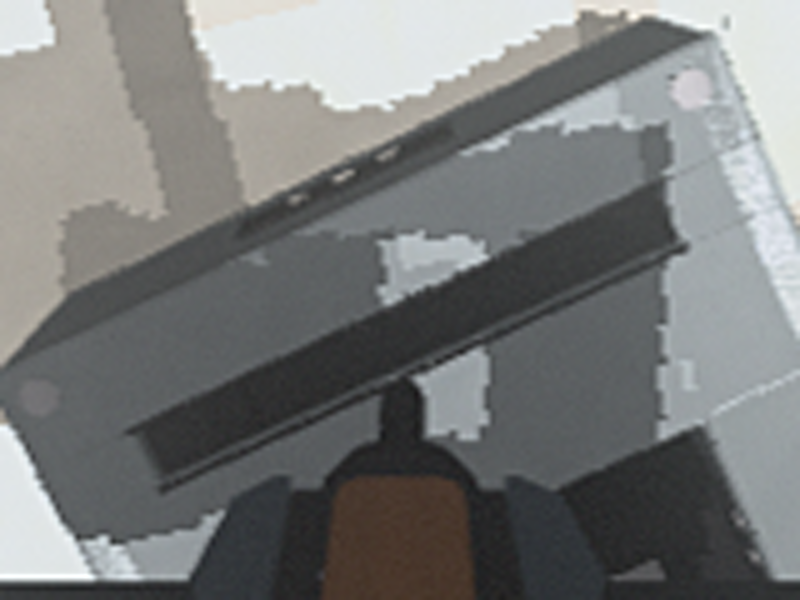

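```bash
python3 - <<'E'
import cv2,pickle,numpy as np
from h import *
f=pickle.load(open("w6.pkl","rb"))["f"]
q=lambda u,v:(200+u/5-.4,130+v/5-.4)
c=np.array([atz(f,q(*p),75)[:2] for p in((130,433),(665,180),(688,245),(163,492))])
print(c.round(1),c.mean(0),[np.linalg.norm(c[i]-c[i-1]).round(1) for i in range(4)]);a=c[1]+c[2]-c[0]-c[3];print(np.degrees(np.arctan2(-a[0],a[1])))
print("tip front",atz(f,q(403,378),111)[:2])
from workcell import env;print([env.state()["ee_pos"].round(1)])
E
```

```text
[[508.6  -8.9]
 [484.8  94.7]
 [497.   96.6]
 [520.9  -5.9]] [502.83582694  44.13279447] [np.float64(12.6), np.float64(106.3), np.float64(12.4), np.float64(105.2)]
13.050736800134779
tip front [500.50127216  43.9093056 ]
[array([503.4,  41.3, 189.3])]
```

>>> {"name": "arm_command", "arguments": {"deltas": [[0, [5, -20, 0], 0], [0, [9.3, -42.6, 0], 0], [0, [9.3, -42.6, -10], 0], [0, [9.3, -42.6, -20], 0], [0, [9.3, -42.6, -28], 0], [0, [9.3, -42.6, -30], 0], [0, [9.3, -42.6, -30], 0], [0, [9.3, -42.6, -30], 0]]}}

```text
time_s: 9.8
ee_pos: [512.7, 0.0, 159.6]
ee_rot: [32.4, 90.0, 19.7]
force: [-0.3, -0.6, 0.3]
gripper_width: 15.4
```

```bash
python3 snap.py w7 wrist; python3 - <<'E'
import cv2,pickle,numpy as np
from h import *
f=pickle.load(open("w7.pkl","rb"))["f"]
cv2.imwrite("pics/w7c.png",cv2.resize(f["img"][130:250,200:360,::-1],None,fx=5,fy=5,interpolation=cv2.INTER_CUBIC))
E
```

```text
9.85 [ 5.1283e+02 -6.0000e-02  1.5972e+02] [20.88 89.95  8.15] [ 0.49 -0.57 -1.42] [ -1.3  14.3 101.1   0.   64.5 -78.6]
```

View pics/w7c.png

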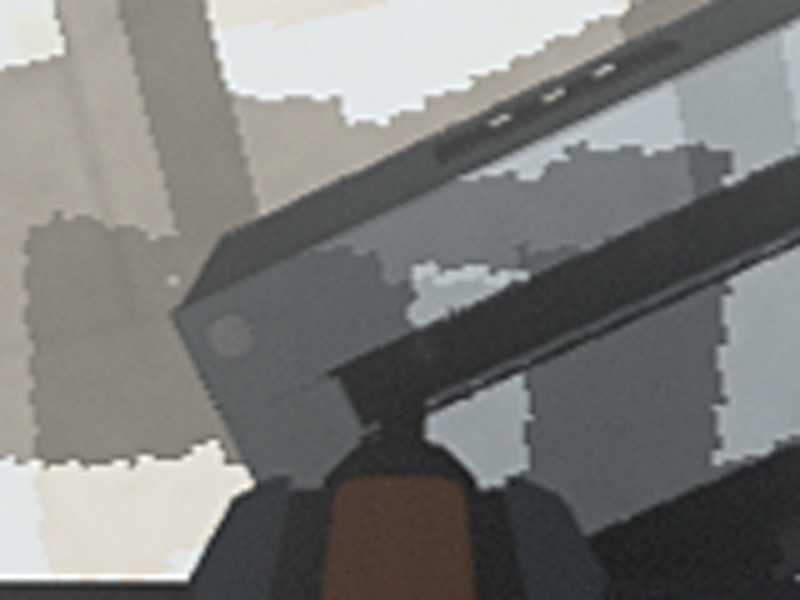

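>>> {"name": "arm_command", "arguments": {"deltas": [[0, [0, 0, -3], 0], [0, [0, 0, -5], 0], [0, [0, 0, -7], 0], [0, [0, 0, -8], 0]]}}

```text
time_s: 10.25
ee_pos: [512.4, -0.4, 151.1]
ee_rot: [173.5, 90.0, 160.8]
force: [-0.1, 0.5, 0.4]
gripper_width: 15.8
```

>>> {"name": "arm_command", "arguments": {"deltas": [[0, [0, 0, -3], 0], [0, [0, 0, -6], 0], [0, [0, 0, -9], 0], [0, [0, 0, -12], 0], [0, [0, 0, -15], 0], [0, [0, 0, -16], 0], [0, [0, 0, -16], 0]]}}

```text
time_s: 10.95
ee_pos: [512.4, -0.4, 135.2]
ee_rot: [178.3, 90.0, 165.5]
force: [-0.5, 0.9, -0.9]
gripper_width: 15.6
```

>>> {"name": "arm_command", "arguments": {"deltas": [[0, [0, 0, -2], 0], [0, [0, 0, -4], 0], [0, [0, 0, -4.4], 0], [0, [0, 0, -4.4], 0]]}}

```text
time_s: 11.35
ee_pos: [512.9, -0.4, 131.4]
ee_rot: [20.3, 89.9, 7.5]
force: [-0.6, 0.3, 2.6]
gripper_width: 15.5
```

>>> {"name": "arm_command", "arguments": {"deltas": [[0, [0, 0, 0], 0], [0, [0, 0, 0], 0]]}}

```text
time_s: 11.55
ee_pos: [512.8, -0.4, 131.3]
ee_rot: [20.0, 90.0, 7.2]
force: [-0.4, -0.9, 2.8]
gripper_width: 15.5
```

```bash
python3 - <<'E'
from workcell import env
s=env.state();print(s["time_s"],s["ee_pos"],s["force"],s["torque"])
E
```

```text
11.55 [ 5.12802130e+02 -3.89136310e-01  1.31299304e+02] [-0.4497187  -0.89484245  2.84429944] [-0.02268263  0.07069813 -0.00109334]
```

>>> {"name": "arm_command", "arguments": {"deltas": [[0, [0, 0, -0.7], 0], [0, [0, 0, -1], 0], [0, [0, 0, -1], 0]]}}

```text
time_s: 11.85
ee_pos: [512.8, -0.4, 130.1]
ee_rot: [23.4, 90.0, 10.6]
force: [-0.4, 0.8, 4.3]
gripper_width: 15.8
```

>>> {"name": "arm_command", "arguments": {"deltas": [[0, [0, 0, -0.7], 0], [0, [0, 0, -1.3], 0], [0, [0, 0, -1.3], 0]]}}

```text
time_s: 12.15
ee_pos: [512.7, -0.4, 128.7]
ee_rot: [39.0, 90.0, 26.2]
force: [0.9, 0.3, 4.6]
gripper_width: 15.6
```

>>> {"name": "arm_command", "arguments": {"deltas": [[0, [0, 0, -0.7], 0], [0, [0, 0, -1.3], 0], [0, [0, 0, -1.3], 0]]}}

```text
time_s: 12.45
ee_pos: [512.6, -0.4, 127.3]
ee_rot: [38.5, 90.0, 25.7]
force: [0.2, 0.0, 5.1]
gripper_width: 15.5
```

>>> {"name": "arm_command", "arguments": {"deltas": [[0, [0, 0, -0.7], 0], [0, [0, 0, -1.3], 0], [0, [0, 0, -1.3], 0]]}}

```text
time_s: 12.75
ee_pos: [512.7, -0.4, 126.1]
ee_rot: [31.2, 90.0, 18.5]
force: [0.8, 0.4, 6.0]
gripper_width: 15.5
```

```bash
python3 snap.py s8 scene; python3 - <<'E'
import cv2,pickle,numpy as np
a=[cv2.resize(pickle.load(open(n+".pkl","rb"))["f"]["img"][140:250,220:330,::-1],None,fx=3.6,fy=3.6,interpolation=cv2.INTER_CUBIC) for n in("s6","s8")]
cv2.imwrite("pics/s8c.png",np.hstack(a))
E
```

```text
12.8 [ 5.1266e+02 -3.9000e-01  1.2610e+02] [39.67 89.98 26.9 ] [ 0.42 -0.09  3.77] [ -1.3  16.1 103.9   0.   60.  -78.6]
```

View pics/s8c.png

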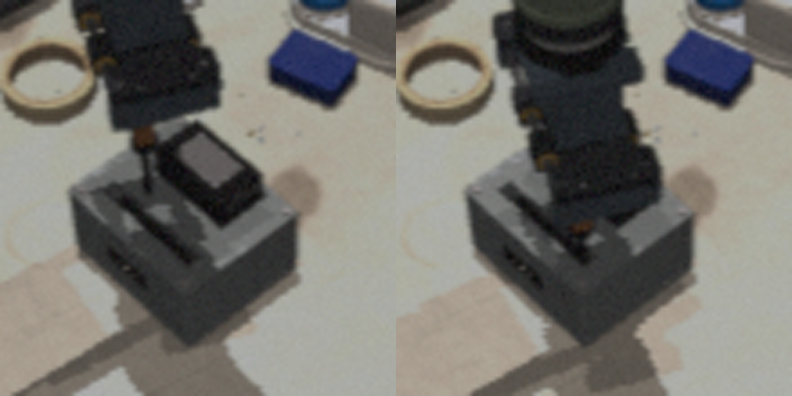

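```bash
python3 snap.py w9 wrist pack;python3 snap.py t9 top pack; python3 - <<'E'
import cv2,pickle,numpy as np
w=pickle.load(open("w9.pkl","rb"))["f"]["img"][130:330,200:440,::-1]
a=[cv2.resize(pickle.load(open(n+".pkl","rb"))["f"]["img"][180:270,215:305,::-1],(400,400),interpolation=cv2.INTER_CUBIC) for n in("t6","t9")]
cv2.imwrite("pics/t9c.png",np.hstack(a));cv2.imwrite("pics/w9c.png",cv2.resize(w,None,fx=3,fy=3))
E
```

```text
pack [(0.95, [402.9, 240.5], 1961)]
12.85 [ 5.1265e+02 -3.9000e-01  1.2612e+02] [32.97 89.98 20.21] [ 0.36 -0.27  5.06] [ -1.3  16.1 103.9   0.   60.  -78.6]
pack [(0.52, [258.9, 222.9], 32)]
12.95 [ 5.1265e+02 -4.0000e-01  1.2611e+02] [33.03 89.99 20.26] [-0.09 -0.22  5.06] [ -1.3  16.1 103.9   0.   60.  -78.6]
```

View pics/t9c.png

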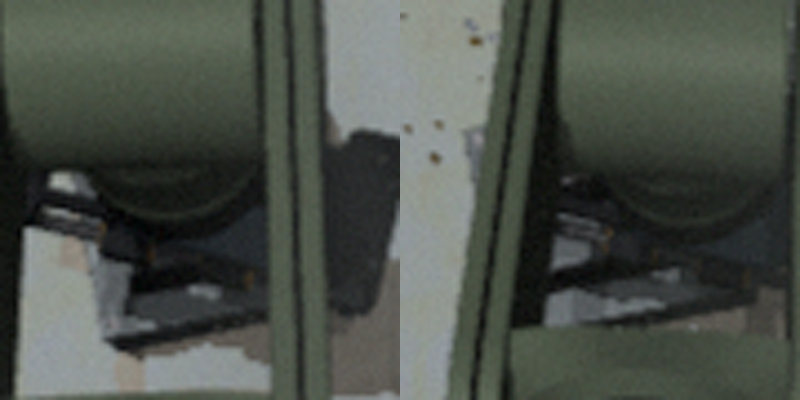

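View pics/w9c.png

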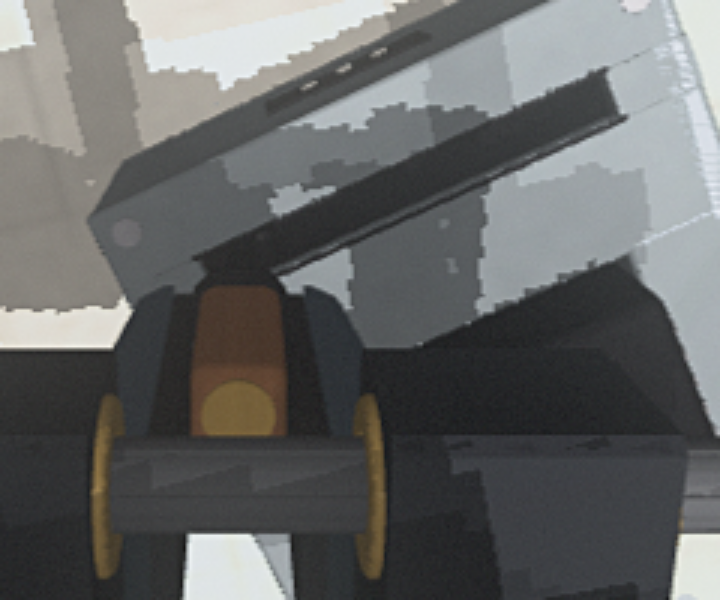

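```bash
python3 - <<'E'
import cv2,pickle,numpy as np
from h import *
for n in("w9","w6"):
  f=pickle.load(open(n+".pkl","rb"))["f"]
  w=np.radians(12.8);c,s=np.cos(w),np.sin(w);x,y=503.1+34*c,44.1+34*s
  im=cv2.resize(f["img"][130:330,200:440,::-1],None,fx=3,fy=3)
  for off in(28,):
    for z,col in((101,(0,0,255)),(115,(0,255,0)),(75,(255,0,0))):
        B=box(x+off*c,y+off*s,12.8,48,80,z,z)[:4];q=(proj(f,B)+.5-[200,130])*3
        cv2.polylines(im,[q.astype(np.int32)],True,col,1)
  cv2.imwrite(f"pics/{n}o.png",im)
E
```

```text
(no output)
```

View pics/w9o.png

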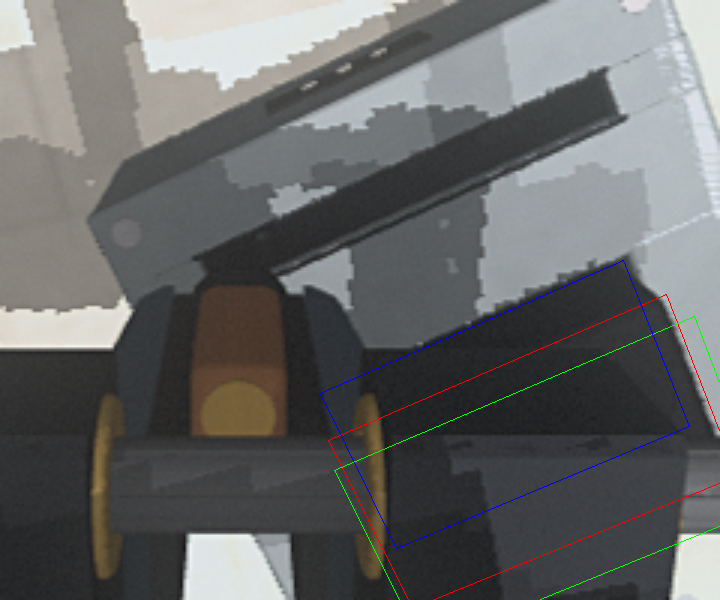

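View pics/w6o.png

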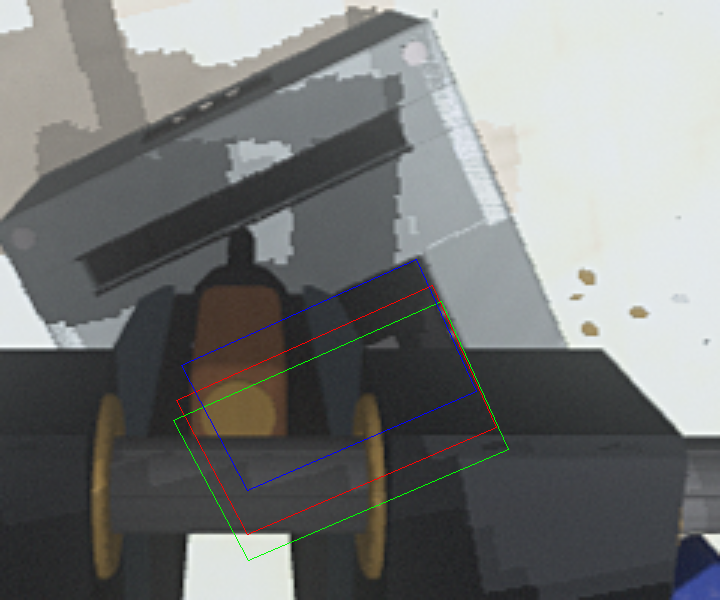

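>>> {"name": "arm_command", "arguments": {"deltas": [[0, [0, 0, -0.7], 0], [0, [0, 0, -1.2], 0], [0, [0, 0, -1.2], 0]]}}

```text
time_s: 13.3
ee_pos: [512.6, -0.4, 124.8]
ee_rot: [59.7, 90.0, 46.9]
force: [-0.1, -0.5, 4.6]
gripper_width: 15.9
```

```bash
cat > chk.py <<'E'
import sys
from snap import snap
from h import *
d=snap(sys.argv[1],[]);f=d["f"]
w=np.radians(12.8);c,s=np.cos(w),np.sin(w);x,y=503.1+34*c,44.1+34*s
im=cv2.resize(f["img"][130:330,200:440,::-1],None,fx=3,fy=3)
for z,col in((101,(0,0,255)),(115,(0,255,0))):
    q=(proj(f,box(x+28*c,y+28*s,12.8,48,80,z,z)[:4])+.5-[200,130])*3
    cv2.polylines(im,[q.astype(np.int32)],True,col,1)
cv2.imwrite(f"pics/{sys.argv[1]}o.png",im)
E
python3 chk.py w10
```

```text
13.35 [ 5.1262e+02 -3.7000e-01  1.2489e+02] [48.4  89.99 35.64] [-0.11  0.71  4.1 ] [ -1.3  16.2 104.    0.   59.8 -78.6]
```

View pics/w10o.png

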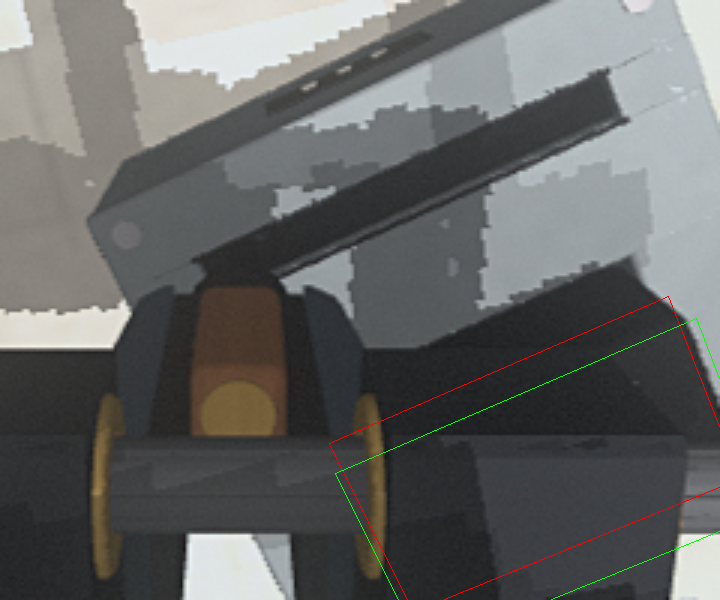

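>>> {"name": "arm_command", "arguments": {"deltas": [[0, [0, 0, 4], 0], [0, [0, 0, 10], 0], [0, [0, 0, 20], 0], [0, [0, 0, 35], 0], [0, [0, 0, 55], 0], [0, [0, 0, 75], 0], [0, [0, 0, 80], 0], [0, [3, -40, 80], 0], [0, [6, -80, 80], 0], [0, [9, -120, 80], 0], [0, [11, -160, 80], 0], [0, [13, -200, 80], 0], [0, [13, -205, 80], 0], [0, [13, -205, 80], 0]]}}

```text
time_s: 14.75
ee_pos: [524.9, -206.1, 204.0]
ee_rot: [157.2, 89.9, 144.3]
force: [0.4, 0.7, -0.7]
gripper_width: 15.8
```

```bash
python3 snap.py s11 scene pack cradle; python3 snap.py t11 top release_pin;  python3 - <<'E'
import cv2,pickle,numpy as np
from h import *
d=pickle.load(open("s11.pkl","rb"));f=d["f"];a0=pickle.load(open("a.pkl","rb"))["scene"]["img"]
out=[]
for im in(a0,f["img"]):
  w=np.radians(12.8);c,s=np.cos(w),np.sin(w);x,y=503.1+34*c,44.1+34*s
  im=cv2.resize(im[140:250,220:330,::-1],None,fx=3.6,fy=3.6,interpolation=cv2.INTER_CUBIC)
  for z,col in((101,(0,0,255)),(115,(0,255,0))):
    q=(proj(f,box(x+28*c,y+28*s,12.8,48,80,z,z)[:4])+.5-[220,140])*3.6
    cv2.polylines(im,[q.astype(np.int32)],True,col,1)
  out.append(im)
cv2.imwrite("pics/s11c.png",np.hstack(out))
E
```

```text
pack [(0.77, [276.1, 185.8], 605)]
cradle [(0.67, [265.5, 206.7], 1898)]
14.8 [ 525.   -204.96  204.21] [147.74  89.88 134.93] [ 0.54 -0.33 -0.31] [-22.5  17.1  90.4   0.   72.6 -99.7]
release_pin []
14.95 [ 525.42 -204.02  204.81] [132.12  89.95 119.44] [-0.61 -0.52  0.28] [-22.4  17.   90.4   0.   72.6 -99.7]
```

View pics/s11c.png

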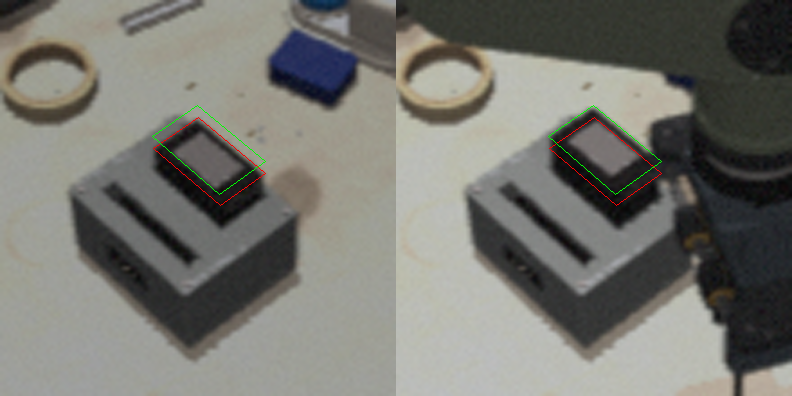

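View pics/s11.png

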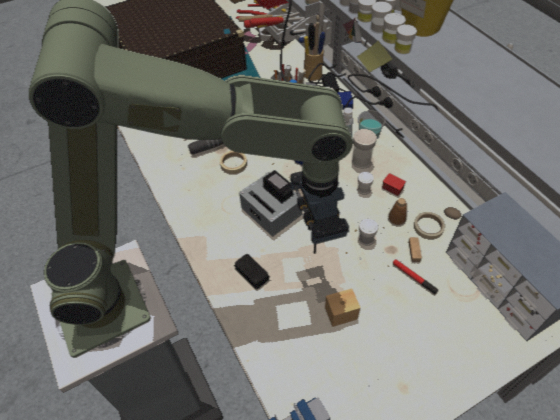

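>>> {"name": "arm_command", "arguments": {"deltas": [[0, [2.7, -40, 0], 0], [0, [5.4, -85, 0], 0], [0, [7.7, -115, 0], 0], [0, [7.7, -124.4, 0], 0], [0, [7.7, -124.4, -15], 0], [0, [7.7, -124.4, -35], 0], [0, [7.7, -124.4, -48], 0], [0, [7.7, -124.4, -50.5], 0], [0, [7.7, -124.4, -50.5], 0], [0, [7.7, -124.4, -50.5], 0], [0, [7.7, -124.4, -50.5], 0]]}}

```text
time_s: 16.1
ee_pos: [533.8, -329.9, 155.5]
ee_rot: [-16.0, 89.9, -28.7]
force: [-0.6, 0.4, -0.3]
gripper_width: 15.6
```

```bash
python3 snap.py w12 wrist; python3 - <<'E'
import cv2,pickle,numpy as np
f=pickle.load(open("w12.pkl","rb"))["f"]
cv2.imwrite("pics/w12c.png",cv2.resize(f["img"][150:270,200:360,::-1],None,fx=5,fy=5,interpolation=cv2.INTER_CUBIC))
E
```

```text
16.15 [ 533.71 -329.92  155.33] [-16.69  89.9  -29.45] [-0.68 -1.34 -1.45] [ -32.8   24.5   86.2    0.    69.2 -110. ]
```

View pics/w12c.png

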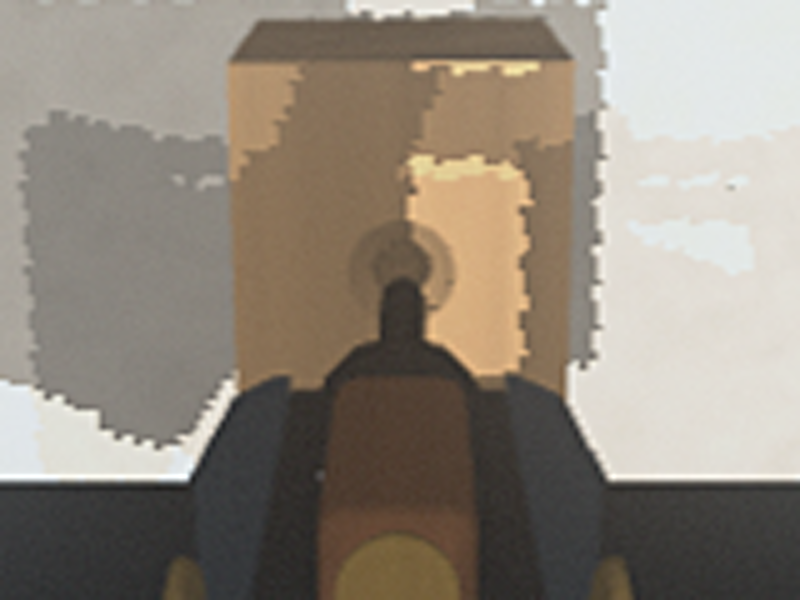

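```bash
python3 - <<'E'
import pickle
from h import *
f=pickle.load(open("w12.pkl","rb"))["f"]
q=lambda u,v:(200+u/5-.4,150+v/5-.4)
print("countersink c",atz(f,q(402,271),66),"L/R",atz(f,q(348,271),66),atz(f,q(457,271),66),"top",atz(f,q(402,220),66))
for z in(75,76,77,78): print(z,"tip front",atz(f,q(403,279),z))
from workcell import env;print(env.state()["ee_pos"])
E
```

```text
countersink c [ 532.74368642 -327.61581575   66.        ] L/R [ 530.77506925 -336.3499926    66.        ] [ 534.74871493 -318.72009243   66.        ] top [ 524.2961525  -325.71704302   66.        ]
75 tip front [ 531.82600729 -327.26514889   75.        ]
76 tip front [ 531.57140815 -327.21078303   76.        ]
77 tip front [ 531.31680901 -327.15641717   77.        ]
78 tip front [ 531.06220987 -327.10205131   78.        ]
[ 533.70585146 -329.91654226  155.32641439]
```

>>> {"name": "arm_command", "arguments": {"deltas": [[0, [-0.8, 0, -4], 0], [0, [-0.8, 0, -8], 0], [0, [-0.8, 0, -12], 0], [0, [-0.8, 0, -16], 0], [0, [-0.8, 0, -18], 0], [0, [-0.8, 0, -18], 0]]}}

```text
time_s: 16.75
ee_pos: [532.2, -329.7, 135.8]
ee_rot: [152.6, 89.9, 139.8]
force: [1.0, -0.0, -0.8]
gripper_width: 15.5
```

```bash
python3 -c "
from workcell import env
s=env.state();print(s['ee_pos'],s['force'],s['torque'])"
```

```text
[ 532.23316409 -329.66224503  135.82950869] [ 0.9686426  -0.00712569 -0.75146711] [-0.03511005  0.04363609 -0.03282869]
```

Tip is at about 57 mm, inside the hole with no load. Lowering further.

>>> {"name": "arm_command", "arguments": {"deltas": [[0, [0, 0, -5], 0], [0, [0, 0, -12], 0], [0, [0, 0, -20], 0], [0, [0, 0, -28], 0], [0, [0, 0, -36], 0], [0, [0, 0, -42], 0], [0, [0, 0, -45], 0], [0, [0, 0, -45], 0]]}}

```text
time_s: 17.55
ee_pos: [532.2, -329.7, 90.8]
ee_rot: [155.4, 89.9, 142.6]
force: [0.3, -0.4, -0.6]
gripper_width: 15.8
```

>>> {"name": "arm_command", "arguments": {"deltas": [[0, [0, 0, -3], 0], [0, [0, 0, -5], 0], [0, [0, 0, -6.3], 0], [0, [0, 0, -6.8], 0], [0, [0, 0, -6.8], 0], [0, [0, 0, -6.8], 0]]}}

```text
time_s: 18.15
ee_pos: [532.5, -329.9, 84.7]
ee_rot: [1.8, 90.0, -10.9]
force: [-0.1, 0.4, -0.2]
gripper_width: 15.7
```

Still no contact. Small steps until the collar touches.

>>> {"name": "arm_command", "arguments": {"deltas": [[0, [0, 0, -0.4], 0], [0, [0, 0, -0.8], 0], [0, [0, 0, -0.8], 0]]}}

```text
time_s: 18.45
ee_pos: [532.6, -329.9, 84.3]
ee_rot: [-8.3, 90.0, -21.1]
force: [-0.6, 0.4, 3.4]
gripper_width: 15.6
```

```bash
python3 -c "
from workcell import env
s=env.state();print(s['ee_pos'],s['force'],s['torque'])"
```

```text
[ 532.63083335 -329.89154653   84.27122924] [-0.63691353  0.43609984  3.43991981] [ 0.06577509  0.1573009  -0.02151226]
```

>>> {"name": "arm_command", "arguments": {"deltas": [[1, [0, 0, 0.3], 0], [1, [0, 0, 0.3], 0], [1, [0, 0, 0.3], 0], [1, [0, 0, 0.3], 0], [1, [0, 0, 0.3], 0], [1, [0, 0, 0.3], 0], [1, [0, 0, 0.3], 0], [1, [0, 0, 0.3], 0], [1, [0, 0, 0.3], 0], [1, [0, 0, 0.3], 0], [1, [0, 0, 0.3], 0], [1, [0, 0, 10], 0], [1, [0, 0, 30], 0], [1, [0, 0, 70], 0], [1, [10, 0, 110], 0], [1, [40, 4, 148], 0], [1, [58, 6, 148], 0], [1, [58, 6, 148], 0], [1, [58, 6, 148], 0], [1, [58, 6, 148], 0]]}}

```text
time_s: 20.45
ee_pos: [589.2, -323.7, 231.0]
ee_rot: [170.3, 89.9, 157.5]
force: [0.4, -0.1, 1.0]
gripper_width: 91.5
```

```bash
python3 snap.py w13 wrist release_pin; python3 snap.py s13 scene; python3 - <<'E'
import cv2,pickle,numpy as np
a=pickle.load(open("w2.pkl","rb"))["f"]["img"];f=pickle.load(open("w13.pkl","rb"))["f"]
cv2.imwrite("pics/w13c.png",np.hstack([cv2.resize(i[85:185,215:315,::-1],(400,400),interpolation=cv2.INTER_CUBIC) for i in(a,f["img"])]))
E
```

```text
release_pin [(0.74, [259.2, 138.5], 424)]
20.5 [ 589.19 -323.77  231.04] [167.31  89.87 154.51] [-0.98  0.03  0.71] [ -29.8   26.5   72.    -0.    81.6 -107. ]
20.6 [ 589.52 -323.9   231.38] [165.43  89.92 152.63] [-0.29  0.01  0.68] [ -29.8   26.5   71.9   -0.    81.6 -107. ]
```

View pics/w13c.png

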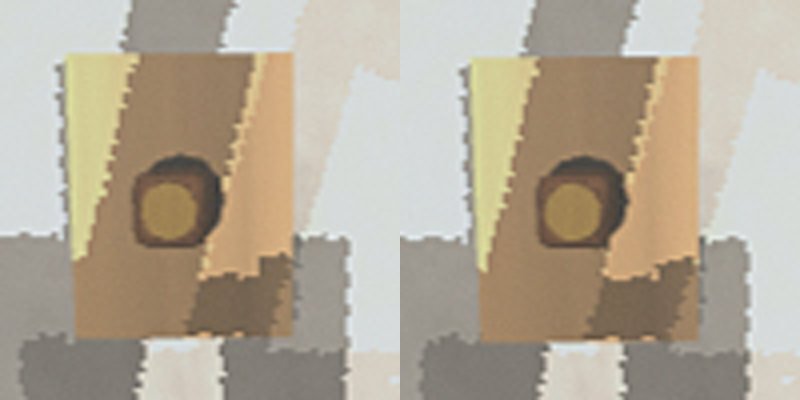

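View pics/s13.png

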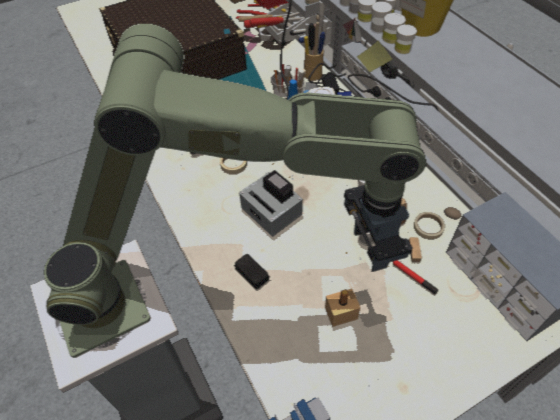

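The pin is home and looks the same as at the start: the handle sits at the same place on the stand top in both crops. The scene view shows the pack still up at about (277,184), and the brick and tape have not moved. Handing in.

```bash
python3 -c "
from workcell import env
print(env.job_done())"
```

```text
the job is handed in; nothing more can be done
None
```

The pack is released and standing up in its bay, and the release pin is back in its stand with its collar down. I handed the job in at about 20.6 s of the 61 s allowed.

**Pressing the tab:** I pushed the tip through the slot 44 mm from its middle, towards -y. The tip met the tab on this first descent, so no sweep along the slot was needed. I pressed in steps of about 1.3 mm. The highest reading, taken at the end of each move, was about 6 N, well under the 25 N limit. The latch let go at about 8.5 mm below the stated crest height. That is deeper than the stated 4 to 7 mm, so I may have pressed off the tab's centre or my height is out by a millimetre or two.

**Checks:**
- **Pack:** after I withdrew the pin, the scene view matched the raised outline (top at about 115 mm). It was still up in the last picture.
- **Pin:** the collar touched at 3.4 N, at the same tool height (84.3 mm) as when I gripped it. The wrist picture afterwards matches the one from the start.
- **Bystanders:** the brick and tape look unmoved in the last scene view. The jar was hidden behind the gripper there, but I could see it in place while carrying the pin back, and the gripper passed well above it on the way out.

**Disagreement:** the camera positions and the robot's own reading differed by about 2 mm in y. I corrected for it using the pin as the reference.

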